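Discharge the gripper at the bench's earthing pads

ROBOT

A 7-joint arm with a two-finger parallel gripper is mounted at the origin on a cart in front of the work surface, level with it; the furniture and walls round the work are solid. World frame = base frame: x ahead of the robot, y to its left, z up, the work surface at z = 0. Lengths are in m, angles in rad, forces in N, time in s.
With the tool pointing down it reaches from about 0.375 to 0.925 m from the base axis. Payload 3.1 kg.
Tool frame: the origin (TCP) lies between the finger pads, 19 mm behind the fingertips; this is the grasp point; z points along the fingers, y is the line along which they close (so a half turn about z gives the same grasp; the last joint's range is limited). The gripper opens to 85 mm and grips with 20 to 120 N. Pads are 22 mm wide; open, the fingers measure 114 mm over their backs; the gripper's body (76 mm by 85 mm) begins 54 mm behind the grasp point. The pads swing forward as they close: fully open they stand 13 mm farther back than shut.
Start: joints at [1.133, 0.383, 0.044, 1.598, -0.018, 1.161, -0.05], TCP at [0.217, -0.613, 0.25] pointing down, gripper open.
Joint ranges: [-2.61, 2.61], [-0.41, 2.15], [-1.48, 1.57], [0, 2.5], [-1.57, 4.71], [0.05, 1.97], [-2.85, 2.85]. Speed limits (rad/s): [2.79, 2.79, 3.14, 3.14, 3.14, 3.14, 3.14].

INTERFACE

Orientations are given as a 3x3 rotation matrix whose columns are the frame's x, y, z axes.
In Python, from station import sense, get_image, finish_job gives the robot as it stands.
- The arm moves only by the tool servo_tool, never from a script. Its argument "rows" is a list of rows, each a list of 7 numbers: the shift along the tool's x, y, z in m, then the turn, a rotation vector about the tool's x, y, z in rad, then the finger opening in m, from 0 to 0.0854. In form: [[tx, ty, tz, ax, ay, az, jaw], ...]. A call has 1 to 10 rows; each row shifts and turns the commanded pose from where the row before left it, along the tool's axes as they then stand; what a row does not reach is not made up. A row lasts 1/8 s, in which the tool goes at most 62.5 mm and 10.7 degrees, less where a joint would pass 70% of its speed; a pose out of reach is approached as far as the arm can. A call is refused whole if a number of a shift passes 0.0625 or a number of a turn 0.188, either way. A call with a gripper value outside its range is refused whole. The fingers move at their own pace and stop on an object; the grip force is fixed at half the most. Time passes only in rows, so rows that do not move let the fingers close. It gives the time, the measured TCP pose, the force, the opening and the grip force at its end, in the units of the state.
- sense(): the state, without advancing time (a new reading comes with each control period).
- get_image(name): name is "side" or "top"; returns a dict with "img" (480x640x3 uint8, blue, green, red), "camera_matrix" (3x3 intrinsics, pixels), "D" ([k1, k2, p1, p2, k3] as OpenCV has them; the pictures are not rectified), "cam_to_world" (4x4, takes a point from camera to world coordinates). Camera axes: x right, y down, z forward; pixel columns grow to the right and rows downward; lengths in m; the calibration is good to about 2 mm. A picture is of the moment at which its call begins. There is no depth.
- finish_job(): hands the job in; it is judged then, once.
The state is a dict: "time_s": time; "joint_pos": joint angles; "qvel": joint speeds; "effort": joint torques, N m; "ee_pos": TCP position; "ee_rot": TCP orientation; "wrist_force": force on the tool from outside, world axes, zero at the start; "torque": the same for the moment, N m; "gripper_width": finger opening in m; "grasp_force": force on a finger pad.
Only numpy, scipy, OpenCV 4.12 (cv2) and the standard library are available. Lean on these libraries where they do the work, as an engineer would, in place of code of your own. Each camera call takes 0.05 s, during which the arm holds its last target. There are 200 camera calls.

TASK

Before boards are handled, discharge the robot: with the fingertips, lightly touch the brass earthing pad so that it gives a little but is not pushed to its stop, and keep it so for a full second. Let go of it, then lightly touch the green pad in the same way for a moment to confirm, and withdraw the hand at least a hand's breadth above the pads. Do not touch the red alarm pad or the loose components standing around.

Things in the scene. Friction and masses are not known exactly. Their poses are not given: they have to be found in the camera images.
- brass_top (a point): The bare brass (gold to amber) earthing pad, one of three pads in a row, 90 mm apart; their order varies. The round pad, 40 mm across, stands 14 mm proud of a fixed black round housing (60 mm across at the foot, 50 mm at the top). This point is the centre of the pad's flat top, 38 mm above the bench when free, and rides down with it; z up.
- green_top (a point): The green plastic confirm pad of the row. The round pad, 40 mm across, stands 14 mm proud of a fixed black round housing (60 mm across at the foot, 50 mm at the top). This point is the centre of the pad's flat top, 38 mm above the bench when free, and rides down with it; z up.
- red_top (a point): The red plastic alarm pad of the row, to be left alone. The round pad, 40 mm across, stands 14 mm proud of a fixed black round housing (60 mm across at the foot, 50 mm at the top). This point is the centre of the pad's flat top, 38 mm above the bench when free, and rides down with it; z up.
- brass_pad (a joint): how far the brass pad is pressed straight down, m: 0 free, 0.010 at its stop. It is a spring with a preload: starts to give at about 1.4 N, then 0.7 N per mm (about 4.9 N at 5 mm, 8.4 N at the stop), and it returns by itself. A light touch is 1 to 8.5 mm of give.
- green_pad (a joint): how far the green pad is pressed straight down, m: 0 free, 0.010 at its stop. It is a spring with a preload: starts to give at about 1.4 N, then 0.7 N per mm (about 4.9 N at 5 mm, 8.4 N at the stop), and it returns by itself. A light touch is 1 to 8.5 mm of give.
- red_pad (a joint): how far the red pad is pressed straight down, m: 0 free, 0.010 at its stop. It is a spring with a preload: starts to give at about 1.4 N, then 0.7 N per mm (about 4.9 N at 5 mm, 8.4 N at the stop), and it returns by itself. A light touch is 1 to 8.5 mm of give.
- plate: flat aluminium plate screwed to the bench, 85 (x) x 290 (y) x 4 mm, carrying the three pads along its y axis; origin at the centre of its underside, on the bench; z up.
- capacitor: loose dark blue cylindrical capacitor, 25 mm across and 42 mm high, standing on the bench just beyond the plate; origin at the centre of its foot.
- heatsink: loose dark grey finned heat sink, 27 x 42 x 35 mm high, standing on the bench just beyond the plate; origin at the centre of its foot.
- relay: loose blue relay, 13 x 29 x 26 mm high, standing on the bench on the robot's side of the plate; origin at the centre of its foot.
- potentiometer: loose dark grey and black potentiometer, 26 x 26 x 26 mm high, standing on the bench on the robot's side of the plate; origin at the centre of its foot.
There are look-alikes about, which are no part of the job. There is more than one size of the potentiometer; the one meant has the size given above.

How it is judged:
On the way, in this order (a step that is already met when the one before it is completed fails the run):
1. the fingertips lightly hold the brass pad down 1 to 8.5 mm for 0.7 s, the green pad being free (value of joint brass_pad between 0.001 and 0.0085 m and contact force between the fingers and brass_pad above 0.5 N and value of joint green_pad below 0.001 m), for 0.7 s.
2. then, with the brass pad let go, the fingertips lightly press the green pad down 1 to 8.5 mm (value of joint green_pad between 0.001 and 0.0085 m and contact force between the fingers and green_pad above 0.5 N and value of joint brass_pad below 0.001 m and contact force between the fingers and brass_pad below 0.1 N), for 0.15 s.
At the end, for the whole second after the job is handed in: All three pads are free again (less than 1 mm down), the TCP is over 80 mm from each of them, and the four loose components stand upright within 8 mm of where they were (value of joint each of brass_pad, green_pad, red_pad below 0.001 m and distance between the grasp point and brass_top above 0.08 m and distance between the grasp point and green_top above 0.08 m and distance between the grasp point and red_top above 0.08 m and distance of each of capacitor, heatsink, relay, potentiometer from where it was at the start of the episode below 0.008 m and angle between each of capacitor, heatsink, relay, potentiometer's own z axis and vertical below 0.2 rad); the robot touches nothing.
It fails at once if the brass or green pad is pushed nearly to its stop (over 8.5 mm) (value of joint any of brass_pad, green_pad above 0.0085 m).
It fails at once if the brass or green pad is touched harder than 15 N (contact force between any of the arm, the fingers and brass_pad above 15 N or contact force between any of the arm, the fingers and green_pad above 15 N).
It fails at once if the red pad is touched (over 1 N) or pressed over 1 mm (value of joint red_pad above 0.001 m or contact force between any of the arm, the fingers and red_pad above 1 N).
It fails at once if a loose component is touched (over 1 N), or moved over 8 mm (distance of any of capacitor, heatsink, relay, potentiometer from where it was at the start of the episode above 0.008 m or contact force between any of the arm, the fingers and capacitor above 1 N or contact force between any of the arm, the fingers and heatsink above 1 N or contact force between any of the arm, the fingers and relay above 1 N or contact force between any of the arm, the fingers and potentiometer above 1 N).
It also fails if it takes over 45 s, if anything falls off the work surface, if the arm or the gripper's body presses on something with over 40 N, if the wrist force passes 120 N, or if a joint passes its speed limit or range.

## Working session

There is one attempt and no reset: what is moved stays moved. The work goes in short steps, Python scripts to look and compute and a tool call to move; the robot and the scene stay as the last step left them, time stands still between calls to the robot, and variables do not carry over. Pictures are saved under pics/ and viewed, at most 10 in all, crops included, and the job is handed in when it is done.

Besides the shell and the picture viewer there is one more tool, called after "Emit:" as name([rows], argument=value, ...), one row to a line, values as JSON. servo_tool: Moves the arm, as the interface text tells. Its arguments: {"type":"object","properties":{"rows":{"type":"array","items":{"type":"array","items":{"type":"number"}}}},"required":["rows"]}

```bash
mkdir -p pics; python3 - <<'E'
from station import sense,get_image
import cv2,pickle
s=sense();print(s)
for n in("top","side"):
    d=get_image(n);cv2.imwrite(f"pics/{n}1.png",d["img"]);pickle.dump(d,open(f"{n}.pkl","wb"))
    print(n,d["cam_to_world"].round(3),d["camera_matrix"],d["D"])
E
```

```text
{'time_s': 0.0, 'joint_pos': array([ 1.1332384 ,  0.38384176,  0.043809  ,  1.59963241, -0.01791046,
        1.16119448, -0.04990168]), 'qvel': array([ 9.77790526e-04, -8.99597408e-05, -8.93289988e-06, -5.97913970e-04,
        2.33628607e-04,  4.63166845e-05, -6.99460035e-04]), 'effort': array([-4.46796694e-04, -4.33462894e+01,  1.02459490e+00, -2.49514496e+01,
        1.06255361e-02,  1.12643873e-02,  4.34572996e-06]), 'ee_pos': array([ 0.21632339, -0.6119694 ,  0.24855526]), 'ee_rot': array([[ 9.42803272e-01,  3.33348115e-01, -1.01218941e-03],
       [ 3.33349628e-01, -9.42800003e-01,  2.48579074e-03],
       [-1.25658522e-04, -2.68102460e-03, -9.99996398e-01]]), 'wrist_force': array([-0.2632071 , -0.06035552,  0.09731766]), 'torque': array([0.05231759, 0.02450763, 0.0171671 ]), 'grasp_force': 0.0, 'gripper_width': 0.08520090500250924}
top [[-0.066 -0.975  0.212  0.328]
 [-0.998  0.065 -0.014  0.084]
 [-0.    -0.213 -0.977  0.909]
 [ 0.     0.     0.     1.   ]] [[440.24612774   0.         319.67649704]
 [  0.         440.24612774 234.40309856]
 [  0.           0.           1.        ]] [-0.01066745  0.          0.          0.          0.        ]
side [[-0.772 -0.395  0.497  0.107]
 [-0.635  0.454 -0.625  0.619]
 [ 0.021 -0.798 -0.602  0.561]
 [ 0.     0.     0.     1.   ]] [[606.58427171   0.         317.12455585]
 [  0.         606.58427171 236.67077318]
 [  0.           0.           1.        ]] [-0.18284874  0.          0.          0.          0.        ]
```

View pics/top1.png

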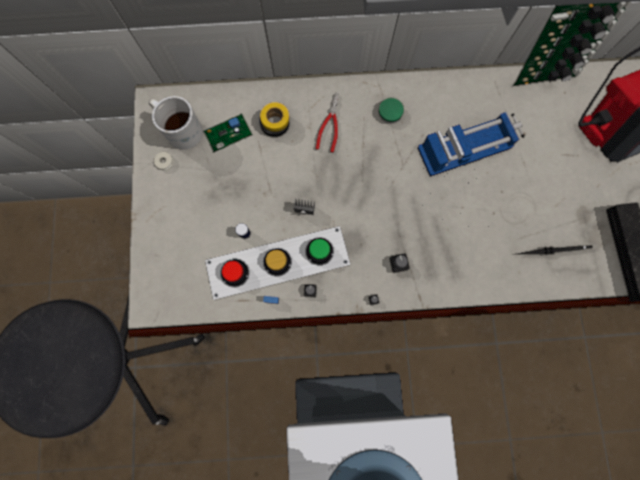

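View pics/side1.png

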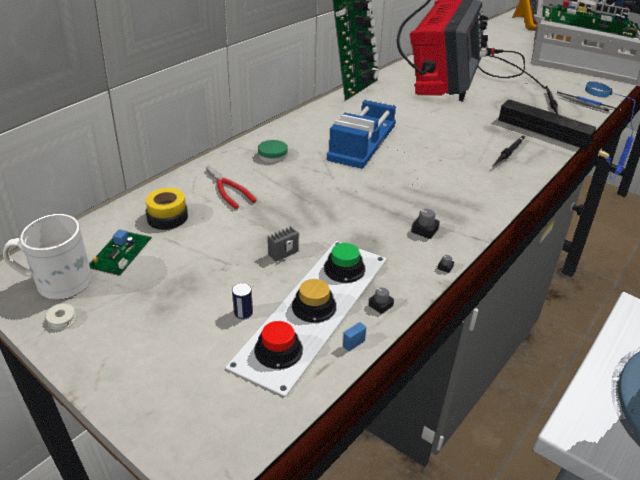

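Top view: red pad (233,271), brass (277,261), green (320,250); capacitor (242,231), heat sink (304,207), relay (270,300), potentiometer (310,290). Side view: green (345,255), brass (315,292), red (278,336). The arm is out of both views.

```bash
cat > h.py <<'E'
import cv2,numpy as np,pickle
def load(n): return pickle.load(open(n+".pkl","rb"))
def ray(d,uv):
    p=cv2.undistortPoints(np.array([[uv]],float),d["camera_matrix"],np.array(d["D"]))[0,0]
    T=d["cam_to_world"]; return T[:3,3],T[:3,:3]@np.array([p[0],p[1],1])
def at(d,uv,z):
    o,r=ray(d,uv); return o+r*(z-o[2])/r[2]
E
python3 - <<'E'
from h import *
t=load("top");s=load("side")
a=cv2.resize(t["img"][190:320,195:360],None,fx=4.8,fy=4.5,interpolation=cv2.INTER_CUBIC)
a=cv2.resize(t["img"][190:315,195:360],None,fx=4.8,fy=4.8,interpolation=cv2.INTER_CUBIC);cv2.imwrite("pics/tc.png",a)
b=cv2.resize(s["img"][215:400,210:440],None,fx=3.2,fy=3.2,interpolation=cv2.INTER_CUBIC);cv2.imwrite("pics/sc.png",b)
E
```

```text
(no output)
```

View pics/tc.png

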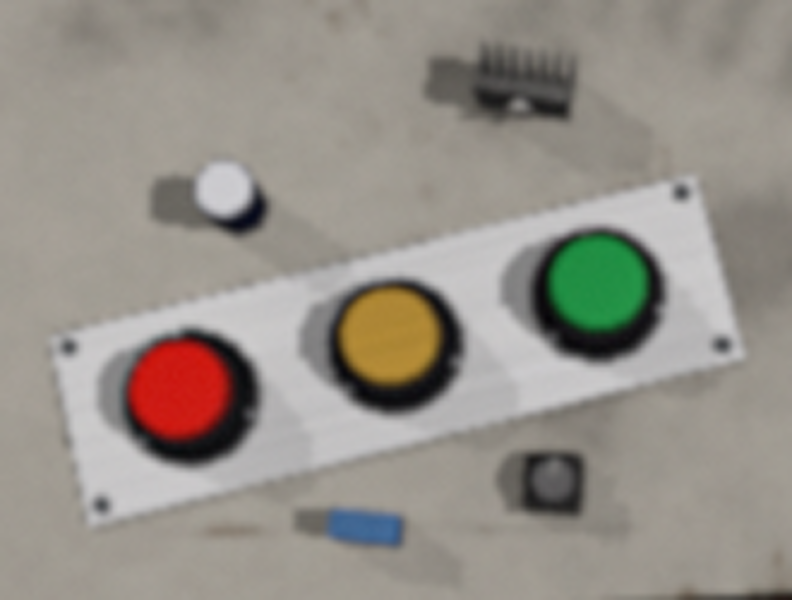

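View pics/sc.png

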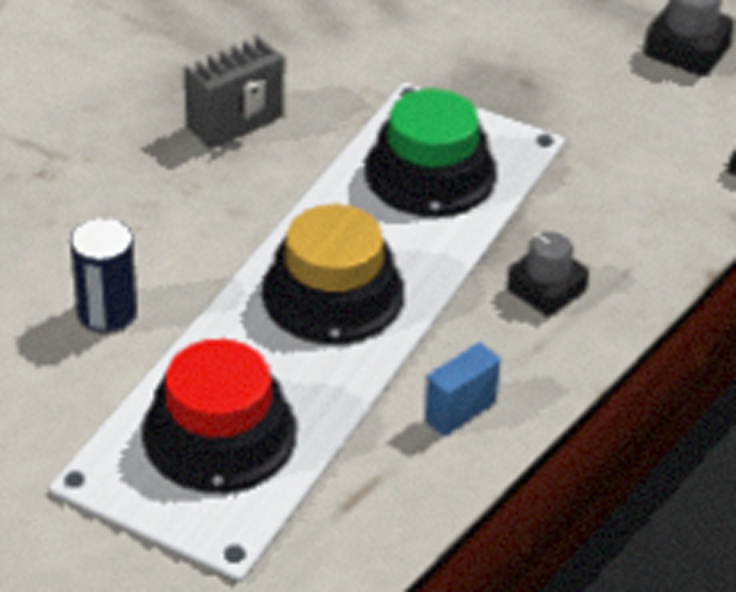

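Top crop, pad-top centres: red (180,388), brass (390,336), green (598,281). Side crop: red (218,373), brass (334,234), green (434,118). The relay is beside the red/brass gap, and the potentiometer beside green.

```bash
python3 - <<'E'
from h import *
np.set_printoptions(precision=4,suppress=True)
t=load("top");s=load("side")
T=lambda u,v:((u+.5)/4.8-.5+195,(v+.5)/4.8-.5+190)
S=lambda u,v:((u+.5)/3.2-.5+210,(v+.5)/3.2-.5+215)
P={}
for n,a,b in(("red",(180,388),(218,373)),("brass",(390,336),(334,234)),("green",(598,281),(434,118))):
    o1,r1=ray(t,T(*a));o2,r2=ray(s,S(*b))
    k=np.linalg.lstsq(np.c_[r1,-r2],o2-o1,rcond=None)[0]
    P[n]=at(t,T(*a),.038)
    print(n,P[n],at(s,S(*b),.038),"tri",(o1+k[0]*r1+o2+k[1]*r2)/2)
print(np.linalg.norm(P["red"]-P["brass"]),np.linalg.norm(P["green"]-P["brass"]))
d=P["green"]-P["red"];print("row yaw deg",np.degrees(np.arctan2(d[1],d[0])))
for n,a,z in(("cap",(225,189),.042),("heat",(525,75),.035),("relay",(366,527),.026),("pot",(553,482),.018)):print(n,at(t,T(*a),z))
E
```

```text
red [0.4558 0.2507 0.038 ] [0.4557 0.2506 0.038 ] tri [0.4557 0.2507 0.0381]
brass [0.4718 0.1628 0.038 ] [0.4726 0.1626 0.038 ] tri [0.472  0.1629 0.0384]
green [0.4893 0.0749 0.038 ] [0.4877 0.0762 0.038 ] tri [0.4893 0.0747 0.0364]
0.08931126909619462 0.08970279522634675
row yaw deg -79.20062489392305
cap [0.5382 0.229  0.042 ]
heat [0.5816 0.1002 0.035 ]
relay [0.3945 0.1774 0.026 ]
pot [0.4087 0.0991 0.018 ]
```

Emit:
servo_tool([
  [0.0327,-0.0311,0,0,0,0,0],
  [0.0327,-0.0311,0,0,0,0,0],
  [0.0327,-0.0311,0,0,0,0,0],
  [0.0327,-0.0311,0,0,0,0,0],
  [0.0327,-0.0311,0,0,0,0,0],
  [0.0327,-0.0311,0,0,0,0,0],
  [0.0327,-0.0311,0,0,0,0,0],
  [0.0327,-0.0311,0,0,0,0,0],
  [0.0327,-0.0311,0,0,0,0,0],
])

```text
time_s: 1.23
ee_pos: [0.4009, -0.2493, 0.2496]
ee_rot: [[0.943, 0.333, -0.001], [0.333, -0.943, 0.0], [-0.0, -0.0, -1.0]]
wrist_force: [0.0, -0.3, -0.0]
gripper_width: -0.0
grasp_force: 0.0
```

Emit:
servo_tool([
  [0.0206,-0.0365,0,0,0,0,0],
  [0.0206,-0.0365,0,0,0,0,0],
  [0.0206,-0.0365,0,0,0,0,0],
  [0.0206,-0.0365,0,0,0,0,0],
  [0.0206,-0.0365,0,0,0,0,0],
  [0.0206,-0.0365,0,0,0,0,0],
  [0.0206,-0.0365,0,0,0,0,0],
  [0.0206,-0.0365,0,0,0,0,0],
  [0.0206,-0.0365,0,0,0,0,0],
  [0.0206,-0.0365,0,0,0,0,0],
])

```text
time_s: 2.48
ee_pos: [0.4731, 0.1629, 0.2496]
ee_rot: [[0.943, 0.333, -0.001], [0.333, -0.943, -0.001], [-0.001, 0.0, -1.0]]
wrist_force: [0.8, -0.3, -0.0]
gripper_width: 0.0001
grasp_force: 0.0
```

Emit:
servo_tool([
  [0,0,0,0,0,0,0],
  [0,0,0,0,0,0,0],
])

```text
time_s: 2.72
ee_pos: [0.473, 0.1612, 0.2494]
ee_rot: [[0.943, 0.333, -0.001], [0.333, -0.943, -0.001], [-0.002, 0.001, -1.0]]
wrist_force: [-0.1, 0.2, 0.2]
gripper_width: 0.0005
grasp_force: 0.0
```

Emit:
servo_tool([
  [0,-0.001,0.028,0,0,0,0],
  [0,0,0.028,0,0,0,0],
  [0,0,0.028,0,0,0,0],
  [0,0,0.028,0,0,0,0],
  [0,0,0.028,0,0,0,0],
  [0,0,0.028,0,0,0,0],
  [0,0,0.008,0,0,0,0],
  [0,0,0,0,0,0,0],
  [0,0,0,0,0,0,0],
])

```text
time_s: 3.85
ee_pos: [0.4741, 0.1629, 0.0751]
ee_rot: [[0.943, 0.333, 0.002], [0.333, -0.943, 0.0], [0.002, 0.0, -1.0]]
wrist_force: [0.9, -0.4, -0.2]
gripper_width: -0.0004
grasp_force: 0.0
```

```bash
python3 - <<'E'
from station import sense,get_image
from h import *
s=sense();print(s["ee_pos"],s["wrist_force"])
a=get_image("side")["img"][175:400,190:490];b=get_image("top")["img"][170:320,220:360]
b=cv2.resize(b,(420,450));a=cv2.resize(a,(375,281))
a=cv2.copyMakeBorder(a,0,450-281,0,0,cv2.BORDER_CONSTANT)
cv2.imwrite("pics/near.png",np.hstack([b,a]))
E
```

```text
[0.47413853 0.16286915 0.07514723] [ 0.92152882 -0.41599605 -0.17994649]
```

View pics/near.png

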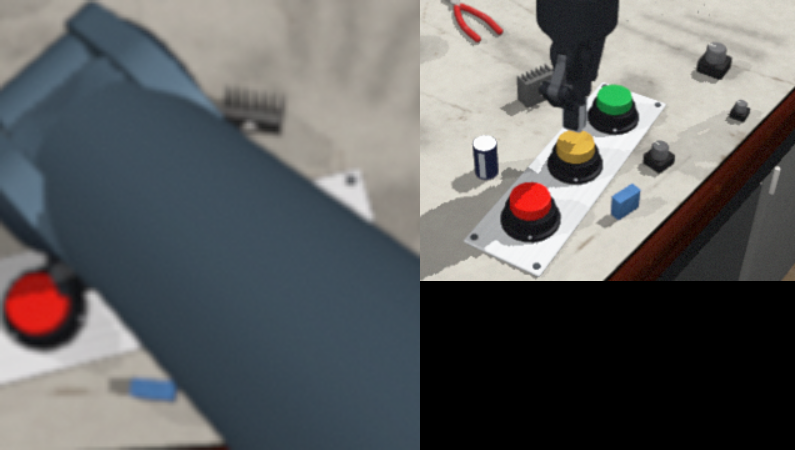

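The closed fingertips are right above the brass pad (side view, tip about (575,128) over the pad at (575,148)), clear of everything else. I'll go down in small steps and watch the force.

Emit:
servo_tool([
  [-0.001,0,0.006,0,0,0,0],
  [0,0,0.005,0,0,0,0],
  [0,0,0.003,0,0,0,0],
  [0,0,0,0,0,0,0],
])

```text
time_s: 4.45
ee_pos: [0.4717, 0.1625, 0.0595]
ee_rot: [[0.943, 0.333, -0.001], [0.333, -0.943, -0.0], [-0.001, -0.0, -1.0]]
wrist_force: [-0.2, -0.4, 0.4]
gripper_width: 0.0003
grasp_force: 0.0
```

Emit:
servo_tool([
  [0,0,0.002,0,0,0,0],
  [0,0,0,0,0,0,0],
])

```text
time_s: 4.7
ee_pos: [0.4721, 0.1625, 0.0579]
ee_rot: [[0.943, 0.333, -0.0], [0.333, -0.943, -0.0], [-0.0, -0.0, -1.0]]
wrist_force: [0.4, -0.2, -0.2]
gripper_width: 0.0002
grasp_force: 0.0
```

Emit:
servo_tool([
  [0,0,0.002,0,0,0,0],
  [0,0,0,0,0,0,0],
])

```text
time_s: 4.95
ee_pos: [0.4724, 0.1627, 0.0562]
ee_rot: [[0.943, 0.333, 0.0], [0.333, -0.943, 0.0], [0.0, 0.0, -1.0]]
wrist_force: [0.8, -1.0, 1.8]
gripper_width: -0.0
grasp_force: 0.8
```

Emit:
servo_tool([
  [0,0,0.002,0,0,0,0],
  [0,0,0,0,0,0,0],
])

```text
time_s: 5.2
ee_pos: [0.4724, 0.1627, 0.0542]
ee_rot: [[0.943, 0.333, 0.001], [0.333, -0.943, 0.0], [0.001, 0.0, -1.0]]
wrist_force: [0.0, 0.5, 2.1]
gripper_width: 0.0001
grasp_force: 1.4
```

Emit:
servo_tool([
  [0,0,0.0015,0,0,0,0],
  [0,0,0,0,0,0,0],
])

```text
time_s: 5.45
ee_pos: [0.4724, 0.1627, 0.0527]
ee_rot: [[0.943, 0.333, 0.001], [0.333, -0.943, 0.0], [0.001, 0.0, -1.0]]
wrist_force: [-0.2, 0.2, 3.5]
gripper_width: 0.0002
grasp_force: 2.0
```

Emit:
servo_tool([
  [0,0,0.0005,0,0,0,0],
  [0,0,0,0,0,0,0],
  [0,0,0,0,0,0,0],
  [0,0,0,0,0,0,0],
  [0,0,0,0,0,0,0],
  [0,0,0,0,0,0,0],
  [0,0,0,0,0,0,0],
  [0,0,0,0,0,0,0],
  [0,0,0,0,0,0,0],
  [0,0,0,0,0,0,0],
])

```text
time_s: 6.7
ee_pos: [0.4724, 0.1627, 0.0521]
ee_rot: [[0.943, 0.333, 0.001], [0.333, -0.943, 0.0], [0.001, -0.0, -1.0]]
wrist_force: [1.5, 0.3, 5.0]
gripper_width: -0.0002
grasp_force: 2.3
```

Emit:
servo_tool([
  [0,0,-0.008,0,0,0,0],
  [0,0,-0.02,0,0,0,0],
  [0,0,-0.02,0,0,0,0],
  [-0.0035,0.022,0,0,0,0,0],
  [-0.0035,0.022,0,0,0,0,0],
  [-0.0035,0.022,0,0,0,0,0],
  [-0.0034,0.0218,0,0,0,0,0],
  [0,0,0,0,0,0,0],
  [0,0,0,0,0,0,0],
])

```text
time_s: 7.82
ee_pos: [0.4878, 0.0761, 0.1003]
ee_rot: [[0.943, 0.334, -0.0], [0.334, -0.943, 0.001], [-0.0, -0.001, -1.0]]
wrist_force: [0.2, -0.6, -0.5]
gripper_width: 0.0002
grasp_force: 0.0
```

Emit:
servo_tool([
  [0,0,0.02,0,0,0,0],
  [0,0,0.012,0,0,0,0],
  [0,0,0.007,0,0,0,0],
  [0,0,0,0,0,0,0],
  [0,0,0,0,0,0,0],
])

```text
time_s: 8.45
ee_pos: [0.4886, 0.0754, 0.0613]
ee_rot: [[0.943, 0.334, 0.001], [0.334, -0.943, 0.0], [0.001, 0.0, -1.0]]
wrist_force: [-0.0, -0.7, 0.0]
gripper_width: -0.0001
grasp_force: 0.0
```

Emit:
servo_tool([
  [0,0,0.003,0,0,0,0],
  [0,0,0.002,0,0,0,0],
  [0,0,0,0,0,0,0],
])

```text
time_s: 8.82
ee_pos: [0.4886, 0.0751, 0.0561]
ee_rot: [[0.943, 0.333, 0.0], [0.333, -0.943, -0.0], [0.0, 0.0, -1.0]]
wrist_force: [0.6, -0.3, 2.1]
gripper_width: 0.0
grasp_force: 0.7
```

Emit:
servo_tool([
  [0,0,0.002,0,0,0,0],
  [0,0,0,0,0,0,0],
])

```text
time_s: 9.07
ee_pos: [0.4886, 0.0751, 0.0542]
ee_rot: [[0.943, 0.333, 0.001], [0.333, -0.943, -0.0], [0.0, 0.0, -1.0]]
wrist_force: [0.4, 0.3, 2.7]
gripper_width: 0.0002
grasp_force: 1.4
```

Emit:
servo_tool([
  [0,0,0.002,0,0,0,0],
  [0,0,0,0,0,0,0],
  [0,0,0,0,0,0,0],
  [0,0,0,0,0,0,0],
  [0,0,0,0,0,0,0],
])

```text
time_s: 9.7
ee_pos: [0.4886, 0.0752, 0.0522]
ee_rot: [[0.943, 0.333, 0.001], [0.333, -0.943, 0.0], [0.001, 0.0, -1.0]]
wrist_force: [-0.2, -1.4, 4.6]
gripper_width: 0.0
grasp_force: 2.2
```

Emit:
servo_tool([
  [0,0,-0.01,0,0,0,0],
  [0,0,-0.03,0,0,0,0],
  [0,0,-0.04,0,0,0,0],
  [0,0,-0.04,0,0,0,0],
  [0,0,-0.04,0,0,0,0],
  [0,0,-0.03,0,0,0,0],
  [0,0,0,0,0,0,0],
  [0,0,0,0,0,0,0],
  [0,0,0,0,0,0,0],
])

```text
time_s: 10.82
ee_pos: [0.4868, 0.0749, 0.2401]
ee_rot: [[0.943, 0.334, -0.004], [0.334, -0.943, -0.0], [-0.004, -0.001, -1.0]]
wrist_force: [0.2, 0.3, -0.4]
gripper_width: 0.0002
grasp_force: 0.0
```

```bash
python3 - <<'E'
from station import get_image
from h import *
cv2.imwrite("pics/end.png",get_image("side")["img"])
E
```

```text
(no output)
```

View pics/end.png

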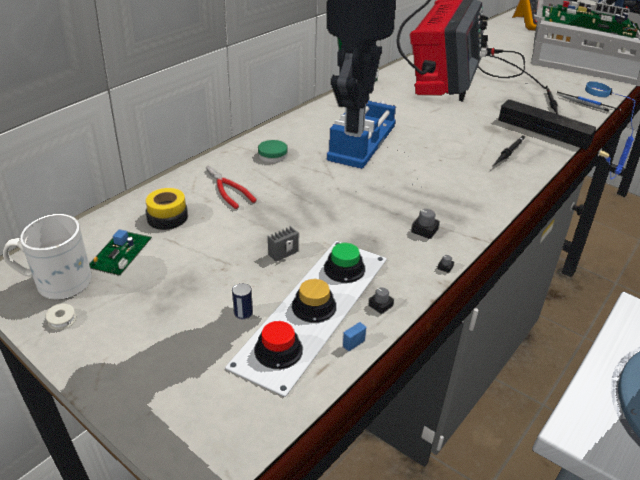

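The pads are free at their original pixels, all four components stand unmoved, and the hand is about 0.2 m up.

```bash
python3 -c "
from station import finish_job
print(finish_job())"
```

```text
the job is handed in; nothing more can be done
None
```

The job is handed in: I held the brass pad lightly for over a second (about 4–5 mm of give, judged from force and height), let it go, pressed the green pad the same way, and withdrew the hand about 0.2 m above the pads without touching the red pad or loose parts; the judge's verdict was not shown.

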